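Roll the milling jar into its rest and lock it

TASK

Roll the porcelain milling jar along its metal rest with your closed fingertips pressed lightly on top of it, a few short strokes, until it has climbed over the low sill and sits against the stop plate; then slide the steel keeper fully home across behind it and take your hand away. The jar is brittle: press gently, keep it from banging about, and do not push it from behind, grip it or lift it. Leave the glassware and the cork ring alone.

Things in the scene. Friction and masses are not known exactly. Their poses are not given: they have to be found in the camera images.
- jar: White porcelain cylinder 90 mm across, 110 mm long, 0.5-0.85 kg, lying on the rest. Origin at its centre; y along its axis; the frame turns as it rolls. Rolled by its top, the hand goes twice as far as the centre. Meets the sill at x 14 of the rest, is over at 34, else rolls back. Fingers slip if too light: press 7-10 N, slowly on the sill, never over 22 N (touch down at 10 mm/s), only on the crown (top 14 mm).
- rest: Fixed metal rest; origin at its underside, x = rolling direction, y along the jar, z up. Bed x -140 to 120 mm, 150 wide, top at z 10. Stop plate face at x 100, top z 60. Rounded sill across at x 34, a few mm high (not measured: feel it). Seated jar centre: x 55, z 55, about 1 mm play. Side guides 8 mm above the bed, inner faces at y +-61. Lip 6 mm high at x -125. Keeper bracket at x 14, y -86, top z 34.
- keeper (a joint): Keeper: steel rod, 10 mm diameter, slides along the rest's +y at rest x 14 mm, z 24 mm: 0 = drawn out, 0.060 m = fully home at its end stop. It passes about 1 mm behind the seated jar; a jar not seated blocks it. Sliding friction about 2 N; stays where left.
- keeper_plate (a point): Centre of the outer (-y) face of the upright push plate at the keeper's outer end: plate 26 mm (rest x) by 12 mm thick, top 63 mm above the bench, with a black cap up to 70 mm. This point is 50 mm above the bench, at rest x 14, y -188 + keeper travel (-128 when home).
- cork_ring: Bystander: cork ring 90 mm across, 26 mm high, origin under its centre.
- flask: Bystander: conical glass flask 72 mm across, 110 mm high, origin under its centre.
- crucible: Bystander: white porcelain crucible 64 mm across, 45 mm high, origin under its centre.
Mind the look-alikes: they are no part of the job. What is shaped like the jar but orange or pink is not meant.

How it is judged:
By the outcome, as a careful person would: the job done as asked, in the order asked, and still so for the second after the job is handed in, with the robot touching nothing.
It also fails if it takes over 72 s, if anything falls off the work surface, if the arm or the gripper's body presses on something with over 40 N, if the wrist force passes 120 N, or if a joint passes its speed limit or range.

ROBOT

A 6-joint arm with a two-finger parallel gripper is mounted at the origin on the work surface. World frame = base frame: x ahead of the robot, y to its left, z up, the work surface at z = 0. Lengths are in m, angles in rad, forces in N, time in s.
With the tool pointing down it reaches from about 0.375 to 0.975 m from the base axis. Payload 3.8 kg.
Tool frame: the origin (TCP) lies at the very end of the fingers, on their centre line; the grasp point (between the pads) lies 19 mm behind it; z points along the fingers, y is the direction in which the jaws open and shut (so a half turn about z gives the same grasp; the last joint's range is limited). The gripper opens to 85 mm and grips with 20 to 120 N. Pads are 22 mm wide; open, the fingers measure 114 mm over their backs; the gripper's body (76 mm by 85 mm) begins 54 mm behind the grasp point. The pads swing forward as they close: fully open they stand 13 mm farther back than shut.
Start: joints at [-1.219, 0.264, 1.604, -0, 1.274, -0.037], TCP at [0.256, -0.625, 0.231] pointing down, gripper open.
Joint ranges: [-2.63, 2.63], [-0.94, 2.18], [0.31, 2.57], [-1.31, 4.45], [0, 2.66], [-2.55, 2.55]. Speed limits (rad/s): [2.57, 2.57, 3.14, 3.14, 3.14, 3.14].

INTERFACE

Orientations are given as a rotation vector (axis times angle).
In Python, from workcell import read_state, read_camera, camera_info, finish_job gives the robot as it stands. The module is installed in compiled form; this text tells all that it offers.
- The arm moves only by the tool play_rows, never from a script. Its argument "motion" is a list of rows, each a list of 5 numbers: the shift along the tool's x, y, z in units of 1000 mm (1.0 is 1000 mm), then the turn about the tool's z in units of 2 pi rad (1.0 is 2 pi rad), then the finger opening in mm, from 0 to 85.4. A call has 1 to 5 rows; each row shifts and turns the commanded pose from where the row before left it, along the tool's axes as they then stand; what a row does not reach is not made up. A row lasts 1/8 s, in which the tool goes at most 62.5 mm and 10.7 degrees, less where a joint would pass 70% of its speed; a pose out of reach is approached as far as the arm can. A call with a number of a shift or a turn outside -1 to 1 is refused whole. A call with a gripper value outside its range is refused whole. The fingers move at their own pace and stop on an object; "squeeze" is the grip in N (left out, the last holds). Time passes only in rows, so rows that do not move let the fingers close. It gives the time, the measured TCP pose, the force and the opening at its end, in the units of the state.
- read_state(): the state, without advancing time (a new reading comes with each control period).
- read_camera(name): name is "scene" or "top" or "wrist"; returns the picture (420x560x3 uint8, red, green, blue); there is no depth.
- camera_info(name): a dict with "intrinsics" (3x3 intrinsics, pixels), "dist_coeffs" ([k1, k2, p1, p2, k3] as OpenCV has them; the pictures are not rectified), "pose" (4x4, takes a point from camera to world coordinates). Camera axes: x right, y down, z forward; pixel columns grow to the right and rows downward; lengths in m; the calibration is good to about 2 mm. A picture is of the moment at which its call begins: read the wrist's pose just before it. camera_info takes no time and is no camera call; for the wrist camera it gives the pose at the moment of the call.
- finish_job(): hands the job in, once; it reports no verdict.
The state is a dict: "time": time; "q": joint angles; "joint_vel": joint speeds; "joint_torque": joint torques, N m; "tool_pos": TCP position; "tcp_rot": TCP orientation; "wrist_force": force on the tool from outside, world axes, zero at the start; "torque": the same for the moment, N m; "width": opening from 0.0 (shut) to 1.0 (fully open).
Only numpy, scipy, OpenCV 4.12 (cv2) and the standard library are available. Lean on these libraries where they do the work, as an engineer would, in place of code of your own. Each camera call takes 0.05 s, during which the arm holds its last target. There are 200 camera calls.

## Working session

There is one attempt and no reset: what is moved stays moved. The work goes in short steps, Python scripts to look and compute and a tool call to move; the robot and the scene stay as the last step left them, time stands still between calls to the robot, and variables do not carry over. Pictures are saved under pics/ and viewed, about 8 in all and at most 12, crops included, and the job is handed in when it is done.

Besides the shell and the picture viewer there is one more tool, called as name(argument=value, ...), one argument or row to a line, values as JSON. play_rows: Moves the arm, as the interface text tells. Shifts and turns lie within -1 to 1; 1 stands for 1000 mm of shift or 2 pi rad of turn. Its arguments: {"type":"object","properties":{"motion":{"type":"array","items":{"type":"array","items":{"type":"number"}}},"squeeze":{"type":"number"}},"required":["motion"]}

```bash
mkdir -p pics
python3 - <<'E'
from workcell import *
import cv2,numpy as np
for n in("scene","top"):
    im=read_camera(n);cv2.imwrite(f"pics/{n}0.png",im[:,:,::-1]);i=camera_info(n)
    print(n,np.round(i["intrinsics"],1).tolist(),i["dist_coeffs"],np.round(i["pose"],4).tolist())
s=read_state();print({k:np.round(v,3).tolist() for k,v in s.items()})
E
```

```text
scene [[402.5, 0.0, 281.3], [0.0, 402.5, 209.5], [0.0, 0.0, 1.0]] [-0.06180917  0.          0.          0.          0.        ] [[0.8812, 0.2512, -0.4004, 1.0712], [0.4726, -0.4543, 0.7551, -0.8702], [0.0078, -0.8547, -0.5191, 0.655], [0.0, 0.0, 0.0, 1.0]]
top [[440.8, 0.0, 282.5], [0.0, 440.8, 217.7], [0.0, 0.0, 1.0]] [-0.13688103  0.          0.          0.          0.        ] [[0.0256, -0.9874, 0.1564, 0.4412], [-0.9995, -0.0222, 0.0232, -0.0449], [-0.0194, -0.1569, -0.9874, 1.1923], [0.0, 0.0, 0.0, 1.0]]
{'time': 0.1, 'q': [-1.219, 0.265, 1.605, -0.0, 1.274, -0.037], 'joint_vel': [-0.0, -0.002, -0.003, -0.001, -0.001, -0.0], 'joint_torque': [-0.001, -51.671, -36.859, -0.0, 0.006, -0.0], 'tool_pos': [0.256, -0.624, 0.23], 'tcp_rot': [-3.08, -0.607, 0.001], 'wrist_force': [-0.427, 1.704, 0.179], 'torque': [0.019, 0.04, 0.021], 'width': 0.996}
```

View pics/top0.png

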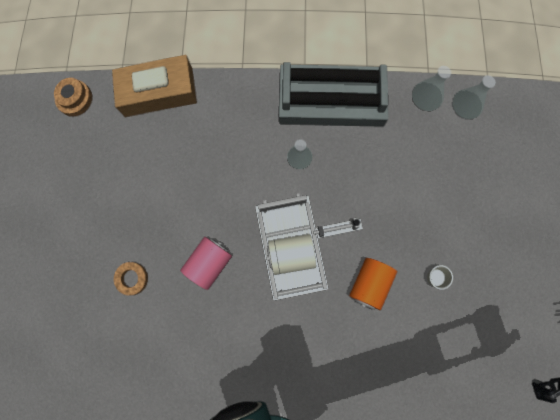

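View pics/scene0.png

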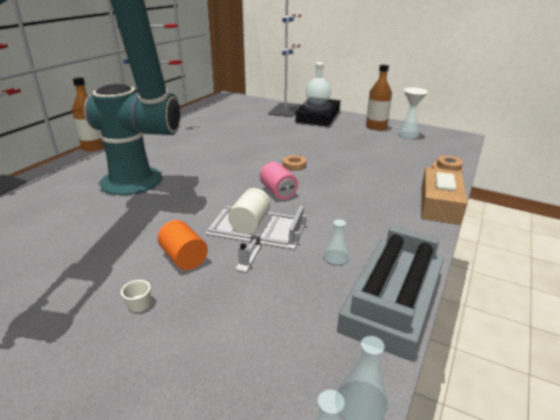

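Candidates: white cylinder on the metal rest at top (292,254); pink (207,263) and orange (374,284) cylinders are the look-alikes; the crucible (440,277) is also white. I choose the white one on the rest. The stop end points up in the picture, and the keeper sticks out to the right with its black cap at (356,224).

```bash
cat > h.py <<'E'
import cv2,numpy as np
from workcell import *
def ray(n,uv,info=None):
    i=info or camera_info(n);K=np.array(i["intrinsics"]);P=np.array(i["pose"])
    p=cv2.undistortPoints(np.array([[uv]],float),K,np.array(i["dist_coeffs"]))[0,0]
    return P[:3,3],P[:3,:3]@np.array([*p,1])
def onz(n,uv,z,info=None):
    o,d=ray(n,uv,info);return o+d*(z-o[2])/d[2]
E
python3 - <<'E'
import cv2
im=cv2.imread("pics/top0.png")[185:310,245:375]
cv2.imwrite("pics/crop.png",cv2.resize(im,None,fx=4.8,fy=4.8,interpolation=cv2.INTER_CUBIC))
E
```

```text
(no output)
```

View pics/crop.png

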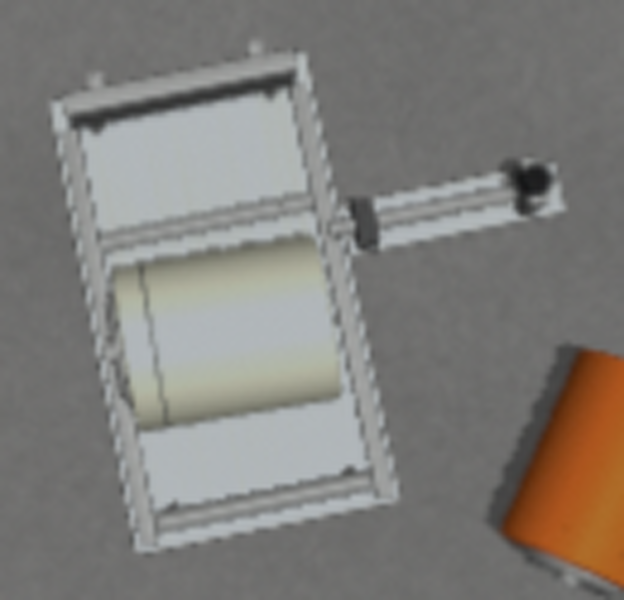

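Run:
```python
from h import *
def P(c,z): return onz("top",(245+(c[0]+.5)/4.8-.5,185+(c[1]+.5)/4.8-.5),z)[:2]
LL,LR,UL=[P(c,.01) for c in((138,552),(398,497),(55,103))]
UR=P((305,55),.01)
xa=(UL-LL); print("len",np.linalg.norm(xa),np.linalg.norm(LR-LL),"UR",UR, "LL",LL,"LR",LR,"UL",UL)
SL,SR=P((104,243),.013),P((312,200),.013)
ys=SL-SR; a1=np.arctan2(-xa[0]*0+xa[1],xa[0]); 
yb=LL-LR
print("yaw",np.degrees([a1,np.arctan2(-ys[0],ys[1]),np.arctan2(-yb[0],yb[1])]))
a=np.mean([a1,np.arctan2(-ys[0],ys[1]),np.arctan2(-yb[0],yb[1])])
ex=np.array([np.cos(a),np.sin(a)]);ey=np.array([-ex[1],ex[0]])
cs=[LL+.14*ex-.075*ey, LR+.14*ex+.075*ey, UL-.12*ex-.075*ey]
print("origins",cs,"from sill",(SL+SR)/2-.034*ex)
o=np.mean(cs,0)
cap=P((535,180),.07);print("cap origin est", cap-.014*ex+.182*ey, "cap",cap)
J=np.mean([P(c,.055) for c in((112,268),(318,235),(342,398),(140,430))],0)
for q in(J,cap,(SL+SR)/2): print("rest xy",(q-o)@ex,(q-o)@ey)
print("o",o,"a",a,np.degrees(a),"J",J)
```

```text
len 0.2568064164753467 0.1469808326642565 UR [ 0.68999794 -0.08567469] LL [0.40807567 0.00160225] LR [ 0.44172518 -0.14147492] UL [0.65904653 0.0560372 ]
yaw [12.23775512 13.08922917 13.23455872]
origins [array([ 0.56125224, -0.04037323]), array([ 0.56153201, -0.03720929]), array([ 0.55873851, -0.04377914])] from sill [ 0.5595654  -0.04028125]
cap origin est [ 0.55761422 -0.03388656] cap [ 0.611752   -0.20821126]
rest xy -0.03329621964837106 0.0026413324617377038
rest xy 0.012640137551565891 -0.1749535765749092
rest xy 0.033119827312537334 0.00037791352457352157
o [ 0.56050759 -0.04045388] a 0.22434196337056775 12.85384766881204 J [ 0.52745814 -0.04528598]
```

Rest origin is about (0.560, -0.040) with yaw 12.9°. The jar is at rest x ≈ -33. Plan: rotate the tool so its x lies along the rolling direction, close the fingers and move above the jar.

play_rows(
  motion=[
    [0, 0, 0, 0.0262, 0],
    [0.0316, -0.0418, 0, 0, 0],
    [0.0316, -0.0418, 0, 0, 0],
    [0.0316, -0.0418, 0, 0, 0],
    [0.0316, -0.0418, 0, 0, 0],
  ],
  squeeze=40,
)

```text
time: 0.72
tool_pos: [0.3422, -0.4317, 0.2307]
tcp_rot: [-3.121, -0.351, 0.0]
wrist_force: [-0.0, -0.7, -0.5]
width: -0.003
```

play_rows(
  motion=[
    [0.0316, -0.0418, 0, 0, 0],
    [0.0316, -0.0418, 0, 0, 0],
    [0.0316, -0.0418, 0, 0, 0],
    [0.0316, -0.0418, 0, 0, 0],
    [0.0316, -0.0418, 0.01, 0, 0],
  ],
)

```text
time: 1.35
tool_pos: [0.4504, -0.1932, 0.2218]
tcp_rot: [3.121, 0.351, 0.003]
wrist_force: [1.0, -0.7, 0.0]
width: 0.001
```

play_rows(
  motion=[
    [0.0316, -0.0418, 0.02, 0, 0],
    [0.0316, -0.0418, 0.02, 0, 0],
    [0.0316, -0.0418, 0.02, 0, 0],
    [0, 0, 0, 0, 0],
    [0, 0, 0, 0, 0],
  ],
)

```text
time: 1.98
tool_pos: [0.5137, -0.0514, 0.161]
tcp_rot: [3.121, 0.353, -0.002]
wrist_force: [0.1, 0.1, -0.1]
width: -0.001
```

```bash
cat >> h.py <<'E'
O=np.array([.560,-.040]);A=.2243
def rest(p):
    e=np.array([np.cos(A),np.sin(A)]);d=np.array(p)[:2]-O;return np.round(1e3*np.array([d@e,-d[0]*e[1]+d[1]*e[0],p[2]]),1)
E
python3 - <<'E'
from h import *
from scipy.spatial.transform import Rotation as R
s=read_state();print(s["time"],rest(s["tool_pos"]),s["tool_pos"],s["wrist_force"],s["width"])
M=R.from_rotvec(s["tcp_rot"]).as_matrix();print(np.round(M,3),"tool x yaw",np.degrees(np.arctan2(M[1,0],M[0,0])))
i=camera_info("wrist");im=read_camera("wrist");cv2.imwrite("pics/w1.png",im[:,:,::-1])
print(np.round(i["intrinsics"],1).tolist(),np.round(i["pose"],3).tolist())
cv2.imwrite("pics/s1.png",read_camera("scene")[:,:,::-1])
E
```

```text
1.975 [-47.7  -0.8 161. ] [ 0.51368677 -0.05136835  0.16101182] [ 0.09722428  0.08454907 -0.10408298] -0.0010078390735325084
[[ 0.975  0.223 -0.001]
 [ 0.223 -0.975 -0.   ]
 [-0.001  0.    -1.   ]] tool x yaw 12.906891037954695
[[296.5, 0.0, 279.6], [0.0, 296.5, 208.5], [0.0, 0.0, 1.0]] [[0.224, -0.929, -0.295, 0.587], [-0.975, -0.213, -0.068, -0.035], [0.001, 0.303, -0.953, 0.304], [0.0, 0.0, 0.0, 1.0]]
```

View pics/w1.png

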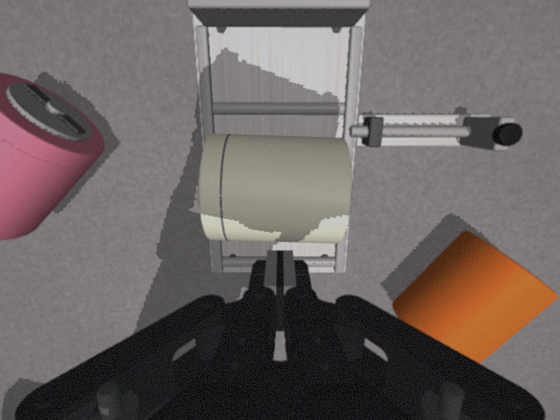

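The wrist view shows the jar centred at (276,188), the sill at row 108, the keeper cap at (508,133), and the closed fingers at (280,258) in line with the rest. Next I check positions from here.

Run:
```python
from h import *
o,d1=ray("wrist",(276,133));_,d2=ray("wrist",(276,241))
d=d1/np.linalg.norm(d1)+d2/np.linalg.norm(d2)
print("jar",rest(o+d*(.055-o[2])/d[2]))
print("sill",rest(onz("wrist",(240,108),.0145)),rest(onz("wrist",(325,108),.0145)))
print("cap",rest(onz("wrist",(508,133),.070)),"guides",rest(onz("wrist",(210,160),.018)),rest(onz("wrist",(350,160),.018)))
print("plate top edge",rest(onz("wrist",(280,27),.060)))
```

```text
jar [-32.2   0.5  55. ]
sill [33.9 33.9 14.5] [ 33.8 -44.8  14.5]
cap [  14.  -177.3   70. ] guides [-13.6  64.4  18. ] [-13.8 -70.6  18. ]
plate top edge [88.2 -3.  60. ]
```

play_rows(
  motion=[
    [0, 0.001, 0.025, 0, 0],
    [0, 0, 0.02, 0, 0],
    [0, 0, 0.01, 0, 0],
    [0, 0, 0.002, 0, 0],
    [0, 0, 0, 0, 0],
  ],
)

```text
time: 2.7
tool_pos: [0.5148, -0.0527, 0.105]
tcp_rot: [3.122, 0.35, 0.002]
wrist_force: [0.1, 0.7, 0.2]
width: 0.003
```

play_rows(
  motion=[
    [0, 0, 0.001, 0, 0],
    [0, 0, 0.001, 0, 0],
    [0, 0, 0.001, 0, 0],
    [0, 0, 0, 0, 0],
  ],
)

```text
time: 3.2
tool_pos: [0.5142, -0.0522, 0.1012]
tcp_rot: [-3.122, -0.352, 0.0]
wrist_force: [0.2, -0.6, -0.0]
width: 0.002
```

play_rows(
  motion=[
    [0, 0, 0.001, 0, 0],
    [0, 0, 0, 0, 0],
  ],
)

```text
time: 3.45
tool_pos: [0.5142, -0.0522, 0.1001]
tcp_rot: [-3.122, -0.351, 0.0]
wrist_force: [0.2, -0.7, 0.8]
width: 0.0
```

play_rows(
  motion=[
    [0, 0, 0.0007, 0, 0],
    [0, 0, 0, 0, 0],
  ],
)

```text
time: 3.7
tool_pos: [0.5142, -0.0522, 0.0995]
tcp_rot: [-3.122, -0.351, 0.0]
wrist_force: [-0.8, 0.0, -0.3]
width: 0.002
```

play_rows(
  motion=[
    [0, 0, 0.0007, 0, 0],
    [0, 0, 0, 0, 0],
  ],
)

```text
time: 3.95
tool_pos: [0.5147, -0.0522, 0.0993]
tcp_rot: [3.122, 0.351, 0.001]
wrist_force: [-0.3, 1.6, 1.4]
width: 0.004
```

play_rows(
  motion=[
    [0, 0, 0.0006, 0, 0],
    [0, 0, 0, 0, 0],
  ],
)

```text
time: 4.2
tool_pos: [0.515, -0.0522, 0.0991]
tcp_rot: [3.122, 0.351, 0.002]
wrist_force: [-0.8, 1.5, 5.8]
width: 0.003
```

play_rows(
  motion=[
    [0, 0, 0.0004, 0, 0],
    [0, 0, 0, 0, 0],
  ],
)

```text
time: 4.45
tool_pos: [0.5153, -0.0521, 0.0991]
tcp_rot: [3.122, 0.351, 0.003]
wrist_force: [-0.9, 0.9, 7.0]
width: -0.0
```

play_rows(
  motion=[
    [0.002, 0, 0.0002, 0, 0],
    [0.004, 0, 0.0001, 0, 0],
    [0.004, 0, 0, 0, 0],
    [0.004, 0, 0, 0, 0],
    [0.004, 0, 0, 0, 0],
  ],
)

```text
time: 5.08
tool_pos: [0.5342, -0.0484, 0.0999]
tcp_rot: [3.121, 0.351, 0.007]
wrist_force: [-1.1, 0.5, 8.8]
width: -0.002
```

play_rows(
  motion=[
    [0.006, 0, 0, 0, 0],
    [0.006, 0, 0, 0, 0],
    [0.006, 0, 0, 0, 0],
    [0.006, 0, 0, 0, 0],
    [0.004, 0, 0, 0, 0],
  ],
)

```text
time: 5.7
tool_pos: [0.5617, -0.0429, 0.0998]
tcp_rot: [3.12, 0.352, 0.007]
wrist_force: [1.1, -3.2, 8.4]
width: -0.003
```

```bash
cat >> h.py <<'E'
def look(name=None):
    s=read_state();i=camera_info("wrist");im=read_camera("wrist")
    t=read_camera("top")
    if name: cv2.imwrite(f"pics/{name}.png",np.hstack([im[:,:,::-1][60:360,130:530],cv2.resize(t[185:310,245:375,::-1],(312,300))]))
    print(round(s["time"],2),"tcp",rest(s["tool_pos"]),"F",np.round(s["wrist_force"],1))
E
python3 -c "
from h import *
look('a2')"
```

```text
5.7 tcp [ 1.  -3.2 99.8] F [ 1.1 -3.2  8.4]
```

View pics/a2.png

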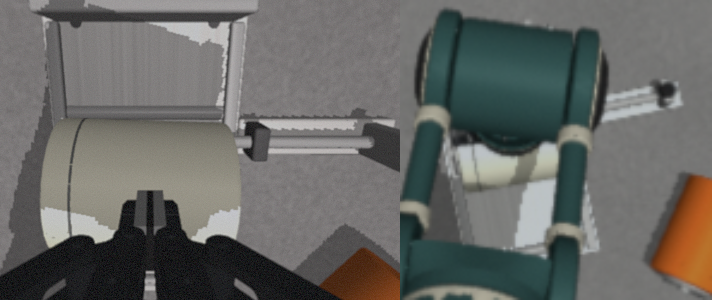

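The jar has moved about half-way to the sill. Its front silhouette is at crop row 118 (pixel row 178), with the fingers still on the crown. I compute its x from that edge.

```bash
cat >> h.py <<'E'
def jarx(row,col=276):
    # jar axis at z=55 mm: front tangent ray in rest x-z plane
    o,d=ray("wrist",(col,row));o2=rest(o);e=rest(o+d)-o2
    n=np.array([e[2],-e[0]]);n/=np.hypot(*n)
    if n[0]<0:n=-n
    # centre c: n.(c-o)=-45 , c_z=55
    return o2[0]+(-45-n[1]*(55-o2[2]))/n[0]
E
python3 -c "
from h import *
print(jarx(178),jarx(180))"
```

```text
-7.831110944325843 -9.21549833205168
```

play_rows(
  motion=[
    [0.004, 0, 0, 0, 0],
    [0.004, 0, 0, 0, 0],
    [0.003, 0, 0.0002, 0, 0],
    [0.002, 0, 0.0002, 0, 0],
    [0, 0, 0, 0, 0],
  ],
)

```text
time: 6.42
tool_pos: [0.5743, -0.0403, 0.0992]
tcp_rot: [3.119, 0.352, 0.008]
wrist_force: [1.4, -2.8, 6.4]
width: -0.002
```

play_rows(
  motion=[
    [0, 0, -0.002, 0, 0],
    [0, 0, -0.004, 0, 0],
    [-0.012, 0, -0.002, 0, 0],
    [-0.012, 0, 0, 0, 0],
    [-0.008, 0, 0, 0, 0],
  ],
)

```text
time: 7.05
tool_pos: [0.539, -0.0463, 0.1048]
tcp_rot: [-3.122, -0.351, 0.002]
wrist_force: [0.2, 0.4, -0.4]
width: -0.001
```

```bash
cat >> h.py <<'E'
def prof(cols=(250,300)):
    im=read_camera("wrist").astype(int);p=im[80:260,cols[0]:cols[1]].mean(1);g=np.abs(np.diff(p,axis=0)).sum(1)
    k=np.argsort(g)[::-1][:8]+80;print("edge rows",[(int(r),int(g[r-80])) for r in sorted(k)])
    s=p[:,0]-p[:,2]; print("warmth",[(r+80,int(s[r])) for r in range(30,150,4)])
E
python3 -c "
from h import *
look();prof()
for r in (180,190,200,210):print(r,jarx(r))"
```

```text
7.05 tcp [-21.9  -1.5 104.8] F [ 0.2  0.4 -0.4]
edge rows [(80, 15), (81, 16), (133, 33), (134, 53), (248, 12), (249, 56), (250, 42), (258, 18)]
warmth [(110, 2), (114, 2), (118, 3), (122, 2), (126, 3), (130, 2), (134, 2), (138, 11), (142, 12), (146, 12), (150, 13), (154, 13), (158, 13), (162, 14), (166, 14), (170, 14), (174, 15), (178, 15), (182, 15), (186, 15), (190, 15), (194, 15), (198, 15), (202, 15), (206, 15), (210, 15), (214, 15), (218, 15), (222, 15), (226, 15)]
180 -32.79412120701983
190 -39.95537831740786
200 -47.347059480855805
210 -54.929265495150915
```

play_rows(
  motion=[
    [0.004, 0, 0.002, 0, 0],
    [0, 0, 0.0015, 0, 0],
    [0, 0, 0.001, 0, 0],
    [0, 0, 0.001, 0, 0],
    [0, 0, 0.0005, 0, 0],
  ],
)

```text
time: 7.82
tool_pos: [0.5448, -0.0453, 0.0994]
tcp_rot: [-3.122, -0.351, -0.001]
wrist_force: [-0.5, 0.8, 3.4]
width: 0.002
```

play_rows(
  motion=[
    [0, 0, 0.0005, 0, 0],
    [0, 0, 0, 0, 0],
  ],
)

```text
time: 8.07
tool_pos: [0.5451, -0.0453, 0.0994]
tcp_rot: [3.122, 0.351, 0.002]
wrist_force: [0.1, 1.0, 4.6]
width: 0.0
```

play_rows(
  motion=[
    [0.002, 0, 0.0005, 0, 0],
    [0.004, 0, 0.0003, 0, 0],
    [0.004, 0, 0, 0, 0],
    [0.004, 0, 0, 0, 0],
    [0.004, 0, 0, 0, 0],
  ],
)

```text
time: 8.7
tool_pos: [0.5641, -0.0415, 0.0999]
tcp_rot: [3.121, 0.351, 0.006]
wrist_force: [-0.7, 0.3, 9.2]
width: -0.003
```

play_rows(
  motion=[
    [0.004, 0, 0, 0, 0],
    [0.003, 0, 0, 0, 0],
    [0.002, 0, 0, 0, 0],
    [0, 0, 0, 0, 0],
  ],
)

```text
time: 9.2
tool_pos: [0.573, -0.0397, 0.0999]
tcp_rot: [3.121, 0.351, 0.007]
wrist_force: [0.4, -0.9, 8.6]
width: -0.001
```

```bash
python3 -c "
from h import *
look();prof()
for r in (130,140,150,160,170):print(r,jarx(r))"
```

```text
9.2 tcp [12.7 -2.6 99.9] F [ 0.4 -0.9  8.6]
edge rows [(93, 41), (94, 30), (97, 42), (98, 101), (99, 75), (167, 48), (249, 67), (250, 47)]
warmth [(110, 2), (114, 2), (118, 2), (122, 3), (126, 2), (130, 2), (134, 2), (138, 2), (142, 3), (146, 2), (150, 3), (154, 3), (158, 2), (162, 3), (166, 2), (170, 10), (174, 11), (178, 12), (182, 13), (186, 13), (190, 13), (194, 14), (198, 14), (202, 14), (206, 14), (210, 15), (214, 15), (218, 14), (222, 15), (226, 15)]
130 34.243676211633584
140 28.175313254296533
150 21.921711427577222
160 15.492567905965785
170 8.906286568760066
```

play_rows(
  motion=[
    [0.002, 0, 0, 0, 0],
    [0.001, 0, 0, 0, 0],
    [0, 0, -0.003, 0, 0],
    [0, 0, -0.004, 0, 0],
    [-0.008, 0, 0, 0, 0],
  ],
)

```text
time: 9.98
tool_pos: [0.5659, -0.0405, 0.1048]
tcp_rot: [3.122, 0.352, -0.0]
wrist_force: [-0.1, -0.9, -0.2]
width: 0.0
```

play_rows(
  motion=[
    [-0.012, 0, 0, 0, 0],
    [0, 0, 0, 0, 0],
  ],
)

```text
time: 10.22
tool_pos: [0.5525, -0.0433, 0.1043]
tcp_rot: [-3.122, -0.351, 0.003]
wrist_force: [-0.3, 0.2, -1.2]
width: 0.003
```

```bash
python3 -c "
from h import *
look('a3');prof()
for r in (110,120,130,140,150):print(r,jarx(r))"
```

```text
10.22 tcp [ -8.   -1.5 104.3] F [-0.3  0.2 -1.2]
edge rows [(82, 14), (84, 14), (134, 43), (135, 26), (137, 13), (249, 58), (250, 41), (258, 23)]
warmth [(110, 2), (114, 3), (118, 2), (122, 2), (126, 3), (130, 3), (134, 3), (138, 11), (142, 12), (146, 12), (150, 13), (154, 13), (158, 14), (162, 14), (166, 14), (170, 14), (174, 14), (178, 15), (182, 15), (186, 15), (190, 15), (194, 15), (198, 15), (202, 15), (206, 15), (210, 15), (214, 15), (218, 15), (222, 15), (226, 14)]
110 26.87993910551471
120 20.98663421309511
130 14.916085136083012
140 8.679157446657094
150 2.2722233361707396
```

play_rows(
  motion=[
    [0, 0, 0.002, 0, 0],
    [0, 0, 0.0015, 0, 0],
    [0, 0, 0.001, 0, 0],
    [0, 0, 0.001, 0, 0],
    [0, 0, 0.0005, 0, 0],
  ],
)

```text
time: 11.0
tool_pos: [0.5542, -0.0431, 0.0987]
tcp_rot: [-3.122, -0.351, 0.0]
wrist_force: [-0.4, 0.4, -0.6]
width: -0.0
```

play_rows(
  motion=[
    [0, 0, 0.0006, 0, 0],
    [0, 0, 0, 0, 0],
  ],
)

```text
time: 11.25
tool_pos: [0.5544, -0.0431, 0.0985]
tcp_rot: [3.122, 0.351, 0.001]
wrist_force: [-0.4, -0.8, 0.9]
width: -0.004
```

play_rows(
  motion=[
    [0, 0, 0.0008, 0, 0],
    [0, 0, 0, 0, 0],
  ],
)

```text
time: 11.5
tool_pos: [0.5549, -0.0431, 0.0983]
tcp_rot: [3.122, 0.351, 0.002]
wrist_force: [0.1, 1.0, 4.7]
width: -0.001
```

play_rows(
  motion=[
    [0.001, 0, 0.0006, 0, 0],
    [0.002, 0, 0.0002, 0, 0],
    [0.002, 0, -0.0002, 0, 0],
    [0.002, 0, -0.0003, 0, 0],
  ],
)

```text
time: 12.0
tool_pos: [0.5619, -0.0424, 0.0994]
tcp_rot: [3.12, 0.352, 0.002]
wrist_force: [-4.8, -2.7, 14.5]
width: 0.0
```

play_rows(
  motion=[
    [0.001, 0, -0.0008, 0, 0],
    [0.002, 0, -0.0008, 0, 0],
    [0.002, 0, -0.0005, 0, 0],
    [0.002, 0, -0.0004, 0, 0],
  ],
)

```text
time: 12.5
tool_pos: [0.5686, -0.0409, 0.1013]
tcp_rot: [3.12, 0.352, 0.002]
wrist_force: [-2.2, -2.4, 9.1]
width: -0.001
```

play_rows(
  motion=[
    [0.002, 0, -0.0003, 0, 0],
    [0.002, 0, -0.0003, 0, 0],
    [0.002, 0, -0.0003, 0, 0],
    [0.002, 0, -0.0003, 0, 0],
  ],
)

```text
time: 13.0
tool_pos: [0.5771, -0.0391, 0.1027]
tcp_rot: [3.12, 0.351, 0.004]
wrist_force: [-2.3, -1.5, 8.8]
width: -0.002
```

play_rows(
  motion=[
    [0.002, 0, -0.0002, 0, 0],
    [0.002, 0, -0.0002, 0, 0],
    [0.002, 0, -0.0002, 0, 0],
    [0.002, 0, -0.0001, 0, 0],
    [0.002, 0, -0.0001, 0, 0],
  ],
)

```text
time: 13.62
tool_pos: [0.5872, -0.0368, 0.1036]
tcp_rot: [3.12, 0.351, 0.005]
wrist_force: [-0.5, -1.7, 7.7]
width: -0.0
```

play_rows(
  motion=[
    [0.002, 0, 0, 0, 0],
    [0.002, 0, 0, 0, 0],
    [0.002, 0, 0, 0, 0],
    [0.002, 0, 0, 0, 0],
    [0.002, 0, 0, 0, 0],
  ],
)

```text
time: 14.25
tool_pos: [0.5974, -0.0345, 0.1039]
tcp_rot: [3.12, 0.351, 0.007]
wrist_force: [-0.2, -1.4, 7.7]
width: 0.003
```

play_rows(
  motion=[
    [0.002, 0, 0.0001, 0, 0],
    [0.002, 0, 0.0001, 0, 0],
    [0.002, 0, 0.0001, 0, 0],
    [0.002, 0, 0.0001, 0, 0],
    [0.002, 0, 0.0001, 0, 0],
  ],
)

```text
time: 14.88
tool_pos: [0.6076, -0.0323, 0.1036]
tcp_rot: [3.12, 0.351, 0.008]
wrist_force: [1.3, -1.6, 6.9]
width: -0.001
```

play_rows(
  motion=[
    [0.002, 0, 0.0003, 0, 0],
    [0.002, 0, 0.0002, 0, 0],
    [0.002, 0, 0.0003, 0, 0],
    [0.002, 0, 0.0003, 0, 0],
    [0.002, 0, 0.0003, 0, 0],
  ],
)

```text
time: 15.5
tool_pos: [0.6179, -0.03, 0.1024]
tcp_rot: [3.12, 0.351, 0.01]
wrist_force: [3.0, -0.7, 6.1]
width: 0.001
```

play_rows(
  motion=[
    [0.002, 0, 0.0004, 0, 0],
    [0.002, 0, 0.0004, 0, 0],
    [0.002, 0, 0.0005, 0, 0],
    [0.002, 0, 0.0005, 0, 0],
  ],
)

```text
time: 16.0
tool_pos: [0.626, -0.0282, 0.1006]
tcp_rot: [3.12, 0.351, 0.011]
wrist_force: [3.4, 0.1, 6.4]
width: -0.001
```

play_rows(
  motion=[
    [0.002, 0, 0.0006, 0, 0],
    [0.002, 0, 0.0006, 0, 0],
    [0.002, 0, 0.0006, 0, 0],
    [0.002, 0, 0.0006, 0, 0],
  ],
)

```text
time: 16.5
tool_pos: [0.6337, -0.0267, 0.0981]
tcp_rot: [3.119, 0.352, 0.011]
wrist_force: [2.1, -2.5, 6.9]
width: -0.0
```

play_rows(
  motion=[
    [0.002, 0, 0.0006, 0, 0],
    [0.002, 0, 0.0006, 0, 0],
    [0, 0, 0, 0, 0],
  ],
)

```text
time: 16.88
tool_pos: [0.6365, -0.0267, 0.0972]
tcp_rot: [3.118, 0.352, 0.007]
wrist_force: [-1.4, -4.0, 10.9]
width: 0.001
```

```bash
python3 -c "
from h import *
look('a4');prof()
for r in (140,150,160,170,180,190):print(r,jarx(r))"
```

```text
16.88 tcp [77.6 -4.  97.2] F [-1.4 -4.  10.9]
edge rows [(160, 59), (161, 48), (171, 125), (172, 54), (185, 52), (203, 43), (249, 64), (250, 48)]
warmth [(110, 2), (114, 1), (118, 1), (122, 2), (126, 1), (130, 2), (134, 2), (138, 2), (142, 1), (146, 1), (150, 2), (154, 2), (158, 2), (162, 3), (166, 3), (170, 3), (174, 0), (178, 1), (182, 0), (186, 1), (190, 1), (194, 1), (198, 1), (202, 0), (206, 11), (210, 12), (214, 12), (218, 13), (222, 14), (226, 14)]
140 93.32822838962895
150 87.16078460802956
160 80.8222779950599
170 74.32274512885806
180 67.6235341105354
190 60.73485038899281
```

View pics/a4.png

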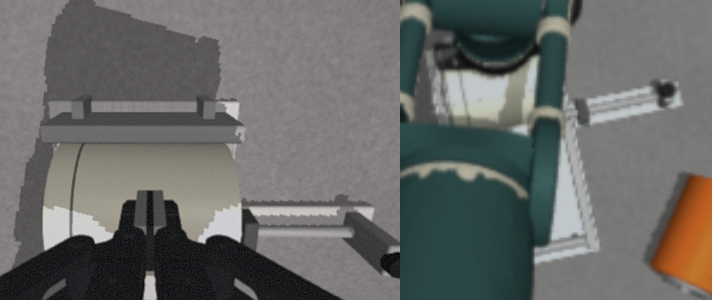

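The view shows the jar up against the stop plate at crop (140,145), with the keeper still drawn out at the right. The braking force has turned round, so the jar has met the stop. I lift off and go over to the keeper's outside.

play_rows(
  motion=[
    [0, 0, -0.001, 0, 0],
    [0, 0, -0.001, 0, 0],
    [0, 0, -0.003, 0, 0],
    [0, 0, -0.02, 0, 0],
    [0, 0, -0.03, 0, 0],
  ],
)

```text
time: 17.65
tool_pos: [0.6326, -0.0243, 0.1487]
tcp_rot: [-3.121, -0.351, 0.006]
wrist_force: [0.0, -0.3, -0.9]
width: -0.001
```

play_rows(
  motion=[
    [-0.016, 0.053, 0, 0, 0],
    [-0.016, 0.053, 0, 0, 0],
    [-0.016, 0.053, 0, 0, 0],
    [-0.014, 0.05, 0, 0, 0],
    [0, 0, 0, 0, 0],
  ],
)

```text
time: 18.27
tool_pos: [0.6197, -0.2459, 0.1501]
tcp_rot: [3.122, 0.345, 0.0]
wrist_force: [-0.1, 0.1, -0.1]
width: 0.0
```

```bash
python3 -c "
from h import *
look('a5')
t=read_camera('top')[185:310,245:375,::-1];s=read_camera('scene')[170:290,190:330,::-1]
cv2.imwrite('pics/b5.png',np.hstack([cv2.resize(t,(400,385),interpolation=cv2.INTER_CUBIC),cv2.resize(s,(400,385),interpolation=cv2.INTER_CUBIC)]))"
```

```text
18.27 tcp [  12.4 -214.   150.1] F [-0.1  0.1 -0.1]
```

View pics/b5.png

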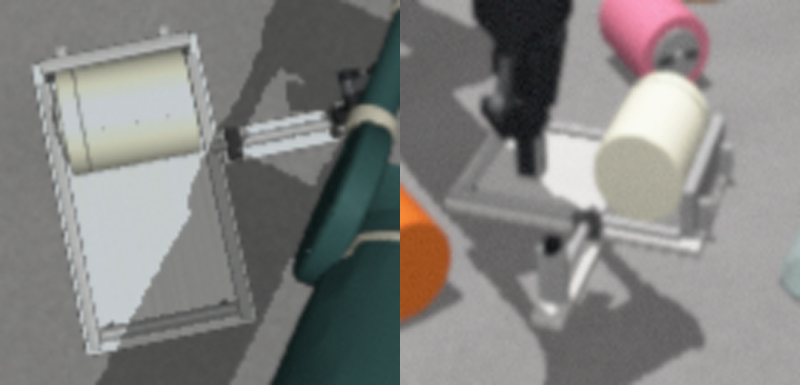

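The jar sits against the stop plate, left panel (130,110), with the keeper drawn out. Now I descend outside the plate and push.

play_rows(
  motion=[
    [0.0015, 0, 0.03, 0, 0],
    [0, 0, 0.03, 0, 0],
    [0, 0, 0.03, 0, 0],
    [0, 0, 0.018, 0, 0],
    [0, 0, 0, 0, 0],
  ],
)

```text
time: 19.1
tool_pos: [0.6205, -0.2404, 0.0397]
tcp_rot: [-3.12, -0.353, 0.005]
wrist_force: [0.3, 0.1, 0.3]
width: 0.005
```

play_rows(
  motion=[
    [0, -0.003, 0, 0, 0],
    [0, -0.003, 0, 0, 0],
    [0, -0.003, 0, 0, 0],
    [0, -0.002, 0, 0, 0],
    [0, 0, 0, 0, 0],
  ],
)

```text
time: 19.73
tool_pos: [0.6192, -0.2313, 0.0416]
tcp_rot: [3.122, 0.352, 0.0]
wrist_force: [0.3, -0.7, -0.9]
width: 0.002
```

```bash
python3 -c "
from h import *
look()
im=read_camera('wrist')[:,:,::-1];cv2.imwrite('pics/w6.png',im)"
```

```text
19.73 tcp [  15.2 -199.7   41.6] F [ 0.3 -0.7 -0.9]
```

View pics/w6.png

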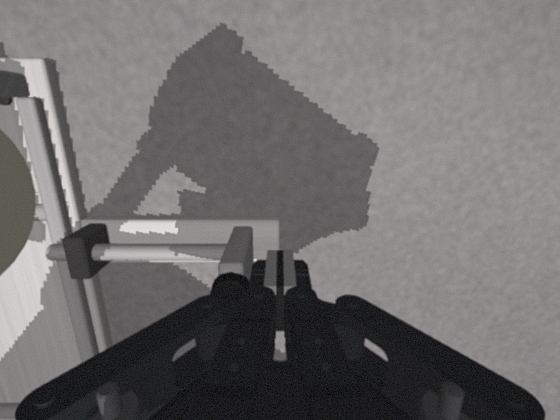

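The fingertips at (280,270) are just outside the keeper plate at (240,255). I push it inward.

play_rows(
  motion=[
    [0, -0.003, 0, 0, 0],
    [0, -0.003, 0, 0, 0],
    [0, -0.004, 0, 0, 0],
    [0, -0.004, 0, 0, 0],
    [0, -0.004, 0, 0, 0],
  ],
)

```text
time: 20.5
tool_pos: [0.6152, -0.2136, 0.0414]
tcp_rot: [3.122, 0.351, 0.0]
wrist_force: [0.6, -2.6, -0.7]
width: 0.003
```

play_rows(
  motion=[
    [0, -0.004, 0, 0, 0],
    [0, -0.004, 0, 0, 0],
    [0, -0.004, 0, 0, 0],
    [0, -0.004, 0, 0, 0],
    [0, -0.004, 0, 0, 0],
  ],
)

```text
time: 21.12
tool_pos: [0.6108, -0.1941, 0.0414]
tcp_rot: [3.122, 0.351, 0.0]
wrist_force: [0.8, -2.0, -1.7]
width: 0.004
```

play_rows(
  motion=[
    [0, -0.003, 0, 0, 0],
    [0, -0.003, 0, 0, 0],
    [0, -0.003, 0, 0, 0],
    [0, -0.003, 0, 0, 0],
    [0, -0.003, 0, 0, 0],
  ],
)

```text
time: 21.75
tool_pos: [0.6075, -0.1795, 0.0414]
tcp_rot: [-3.122, -0.351, -0.0]
wrist_force: [0.8, -1.6, -1.8]
width: -0.001
```

play_rows(
  motion=[
    [0, -0.002, 0, 0, 0],
    [0, -0.002, 0, 0, 0],
    [0, 0, 0, 0, 0],
  ],
)

```text
time: 22.12
tool_pos: [0.6065, -0.1755, 0.0414]
tcp_rot: [-3.121, -0.351, 0.0]
wrist_force: [0.5, -1.1, 0.2]
width: 0.001
```

play_rows(
  motion=[
    [0, -0.002, 0, 0, 0],
    [0, -0.002, 0, 0, 0],
    [0, 0, 0, 0, 0],
  ],
)

```text
time: 22.5
tool_pos: [0.6062, -0.1742, 0.0415]
tcp_rot: [3.118, 0.352, 0.002]
wrist_force: [2.1, -9.3, -3.5]
width: -0.003
```

```bash
python3 -c "
from h import *
look()"
```

```text
22.5 tcp [  15.2 -141.1   41.5] F [ 2.1 -9.3 -3.5]
```

play_rows(
  motion=[
    [0, -0.0015, 0, 0, 0],
    [0, 0, 0, 0, 0],
  ],
)

```text
time: 22.85
tool_pos: [0.6063, -0.1741, 0.0416]
tcp_rot: [3.116, 0.352, 0.003]
wrist_force: [1.7, -12.8, -5.3]
width: 0.003
```

play_rows(
  motion=[
    [0, 0.004, 0, 0, 0],
    [0, 0.015, 0, 0, 0],
    [0, 0.02, 0, 0, 0],
    [0, 0.01, -0.03, 0, 0],
    [0, 0, -0.05, 0, 0],
  ],
)

```text
time: 23.48
tool_pos: [0.6146, -0.2193, 0.1196]
tcp_rot: [-3.12, -0.349, 0.007]
wrist_force: [0.9, -0.5, 1.1]
width: 0.001
```

play_rows(
  motion=[
    [-0.02, 0.05, -0.02, 0, 0],
    [-0.02, 0.05, -0.02, 0, 0],
    [-0.02, 0.05, 0, 0, 0],
    [-0.02, 0.04, 0, 0, 0],
    [0, 0, 0, 0, 0],
  ],
)

```text
time: 24.1
tool_pos: [0.579, -0.4258, 0.1614]
tcp_rot: [3.122, 0.344, 0.0]
wrist_force: [-0.6, 0.6, 0.9]
width: 0.004
```

```bash
python3 -c "
from h import *
look()
t=read_camera('top')[185:310,245:375,::-1];s=read_camera('scene')[170:290,190:330,::-1]
cv2.imwrite('pics/b7.png',np.hstack([cv2.resize(t,(400,385),interpolation=cv2.INTER_CUBIC),cv2.resize(s,(400,385),interpolation=cv2.INTER_CUBIC)]))"
```

```text
24.1 tcp [ -67.2 -380.3  161.4] F [-0.6  0.6  0.9]
```

View pics/b7.png

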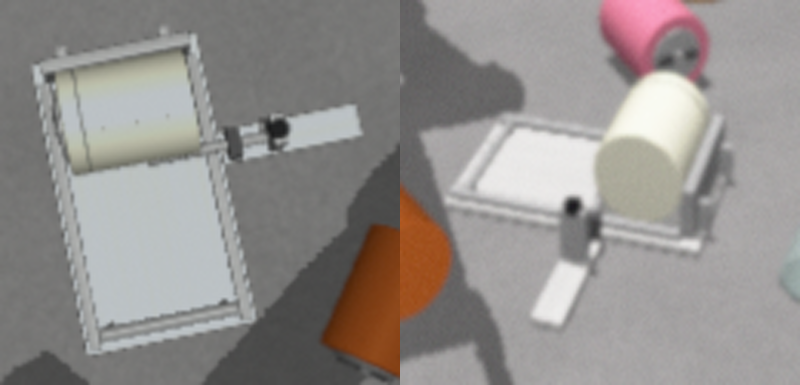

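```bash
python3 -c "
from h import *
def cap(im):
    c=im[200:250,300:370].max(2)<45;y,x=np.nonzero(c);return x.mean()+300,y.mean()+200,len(x)
a=cap(cv2.imread('pics/top0.png'));b=cap(read_camera('top'))
print(a,b,rest(onz('top',a[:2],.07)),rest(onz('top',b[:2],.07)))"
```

```text
(np.float64(355.17241379310343), np.float64(222.20689655172413), 29) (np.float64(334.3181818181818), np.float64(226.54545454545456), 22) [  13.2 -173.2   70. ] [  13. -118.   70.]
```

The blob estimate (55 mm) is coarse, so I take one nearer wrist look at the keeper.

play_rows(
  motion=[
    [0, -0.055, 0, 0, 0],
    [0, -0.055, 0, 0, 0],
    [0, -0.055, 0, 0, 0],
    [0, -0.055, 0, 0, 0],
    [0, 0, 0, 0, 0],
  ],
)

```text
time: 24.98
tool_pos: [0.5304, -0.202, 0.1612]
tcp_rot: [-3.119, -0.36, 0.002]
wrist_force: [0.4, -0.6, 0.1]
width: 0.004
```

```bash
python3 -c "
from h import *
look();im=read_camera('wrist');cv2.imwrite('pics/w8.png',im[:,:,::-1])"
```

```text
24.98 tcp [ -64.9 -151.4  161.2] F [ 0.4 -0.6  0.1]
```

View pics/w8.png

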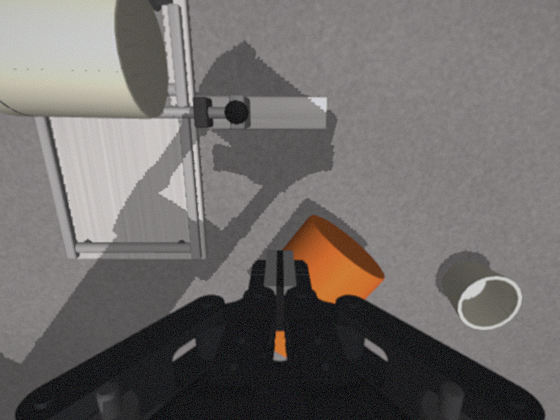

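```bash
python3 -c "
from h import *
for n,p,z in (('cap',(236,111),.07),('bracket top',(203,111),.034),('guide inner L',(56,180),.018),('guide inner R',(185,180),.018)):print(n,rest(onz('wrist',p,z)))"
```

```text
cap [  14. -124.   70.]
bracket top [ 14.3 -90.5  34. ]
guide inner L [-50.3  61.7  18. ]
guide inner R [-50. -64.  18.]
```

Cap at rest y ≈ -122 ± 2 once the bracket offset is allowed for, and -122 is the home position. Handing in.

```bash
python3 -c "
from workcell import *
print(finish_job())"
```

```text
the job is handed in; nothing more can be done
None
```

I rolled the jar over the sill with closed fingertips on its crown, in three short strokes, until it sat against the stop plate. I then slid the keeper across behind it, took the hand away and handed the job in at about 25 s.

- **Pressing force:** it was mostly 6–9 N. The highest reading was 14.5 N, as the jar met the sill, against the 22 N limit. These are readings at the end of each move, so short peaks in between were not seen.
- **Jar:** the last top and scene pictures show it against the stop plate, with the keeper rod behind it.
- **Keeper:** it ran in with about 2 N of drag and stopped hard. The force rose from 9 to 13 N with no further movement.
- **Disagreement on keeper travel:** the coarse top-camera estimate gave 55 mm instead of 60. A closer wrist-camera look put the plate's centre at about y -120 to -124 (home is -122), so I took the keeper as home.
- **Bystanders:** I did not touch or move any of the glassware, the cork ring or the look-alike cylinders.

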